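Reverse the row of lens barrels into the storage rack

TASK

Move the four lens barrels from the cork pads on the plain board into the rack with four compartments, one to a compartment and in reverse order, because the rack goes into the cabinet turned round: the barrel that starts at the left end of the board, seen from the robot, ends at the rack's right end, the second from the left ends second from the right, and so on. Stand each upright, glass end up, in the middle of its compartment, lowering it all the way before letting go rather than dropping it. Do not tip any barrel over and leave the glass panorama slide alone.

Things in the scene. Friction and masses are not known exactly. Their poses are not given: they have to be found in the camera images.
- lens_squat: A loose lens barrel standing upright with its glass end up: plain black cylinder with brass bands, 46 mm diameter, 45 mm high (the lowest of the four), 170 g; straight sides for the whole height. The weight may differ by a third. Origin: centre of its underside; z up along its axis; round, so its yaw means nothing.
- lens_tall: A loose lens barrel standing upright with its glass end up: slim black cylinder with brass bands, 38 mm diameter, 80 mm high (the tallest), 200 g; straight sides for the whole height. The weight may differ by a third. Origin: centre of its underside; z up along its axis; round, so its yaw means nothing.
- lens_stepped: A loose lens barrel standing upright with its glass end up: brass foot 50 mm diameter and 26 mm high, above it a narrower black tube 34 mm diameter up to 68 mm total height, 200 g. The weight may differ by a third. Origin: centre of its underside; z up along its axis; round, so its yaw means nothing.
- lens_hooded: A loose lens barrel standing upright with its glass end up: black foot 40 mm diameter and 34 mm high, above it a wider black hood 54 mm diameter with straight sides from 34 mm up to 60 mm total height, 200 g. The weight may differ by a third. Origin: centre of its underside; z up along its axis; round, so its yaw means nothing.
- pad_squat: Cork disc, 62 mm diameter, 3 mm thick, fixed; the squat barrel starts on it, within 5 mm of centre. Four pads stand in a row, 85 mm apart in changing order, on a plain fixed board 80 x 345 mm, 12 mm high. Origin: centre of the pad's underside, 12 mm above the sill; y along the row to the left as seen from the robot, x away from the robot, z up.
- pad_tall: Cork disc, 62 mm diameter, 3 mm thick, fixed; the tall barrel starts on it, within 5 mm of centre. Four pads stand in a row, 85 mm apart in changing order, on a plain fixed board 80 x 345 mm, 12 mm high. Origin: centre of the pad's underside, 12 mm above the sill; y along the row to the left as seen from the robot, x away from the robot, z up.
- pad_stepped: Cork disc, 62 mm diameter, 3 mm thick, fixed; the stepped barrel starts on it, within 5 mm of centre. Four pads stand in a row, 85 mm apart in changing order, on a plain fixed board 80 x 345 mm, 12 mm high. Origin: centre of the pad's underside, 12 mm above the sill; y along the row to the left as seen from the robot, x away from the robot, z up.
- pad_hooded: Cork disc, 62 mm diameter, 3 mm thick, fixed; the hooded barrel starts on it, within 5 mm of centre. Four pads stand in a row, 85 mm apart in changing order, on a plain fixed board 80 x 345 mm, 12 mm high. Origin: centre of the pad's underside, 12 mm above the sill; y along the row to the left as seen from the robot, x away from the robot, z up.
- rack: Target: fixed dark wood tray, 84 (x) by 346 (y) mm, 22 high, in front of or beyond the board, within 15 deg of parallel. Walls, dividers, floor 6 mm thick. Four compartments, centres at x = 0, y = +127.5, +42.5, -42.5, -127.5 mm, inside 72 x about 78 mm, flush round cork inlay in the middle. Origin: centre of underside, on the sill; y to the left seen from the robot, x away from it, z up.
- slide: Bystander left of the work: loose glass panorama slide in a dark frame, lying flat, 180 (x) x 62 x 8 mm. Origin: centre of its underside. Other bystanders: red lamp chimney (110 mm high) and lens case (30 mm high) right of the work, brass slide stop (24 mm high) beyond it.

How it is judged:
By the outcome, as a careful person would: the job done as asked, in the order asked, and still so for the second after the job is handed in, with the robot touching nothing.
It also fails if it takes over 120 s, if anything falls off the work surface, if the arm or the gripper's body presses on something with over 40 N, if the wrist force passes 120 N, or if a joint passes its speed limit or range.

ROBOT

A 6-joint arm with a two-finger parallel gripper is mounted at the origin on the work surface. World frame = base frame: x ahead of the robot, y to its left, z up, the work surface at z = 0. Lengths are in m, angles in rad, forces in N, time in s.
With the tool pointing down it reaches from about 0.275 to 0.875 m from the base axis. Payload 12.5 kg.
Tool frame: the origin (TCP) lies at the very end of the fingers, on their centre line; the grasp point (between the pads) lies 19 mm behind it; x points along the fingers, y is the direction in which the jaws open and shut, and the axes are right-handed (so a half turn about x gives the same grasp; the last joint's range is limited). The gripper opens to 85 mm and grips with 20 to 120 N. Pads are 22 mm wide; open, the fingers measure 114 mm over their backs; the gripper's body (76 mm by 85 mm) begins 54 mm behind the grasp point. The pads swing forward as they close: fully open they stand 13 mm farther back than shut.
Start: joints at [-1.279, 0.351, 1.652, -0, 1.139, -0.085], TCP at [0.202, -0.511, 0.231] pointing down, gripper open.
Joint ranges: [-2.75, 2.75], [-0.79, 2.1], [0.01, 2.65], [-1.57, 4.71], [0.07, 3.14], [-2.87, 2.87]. Speed limits (rad/s): [2.22, 2.22, 2.79, 3.14, 3.14, 3.14].

INTERFACE

Orientations are given as a 3x3 rotation matrix whose columns are the frame's x, y, z axes.
In Python, from bench import manip gives the robot as it stands. Calls block until the motion is done:
- manip.move_ptp(position, orientation): joint-space move of the TCP to a pose.
- manip.move_l(position, attitude=None, max_speed=0.15): straight line of the TCP; attitude=None keeps the orientation; max_speed is the mean speed in m/s.
- manip.move_j(angles): joint-space move.
- manip.set_gripper(opening, effort=None): opening from 0.0 (shut) to 1.0 (fully open); effort is the grip in N (None keeps the last); returns when the fingers have stopped.
- manip.dwell(seconds).
- manip.inverse_kinematics(position, orientation): joint angles nearest the present ones, or None.
- manip.grab_frame(name): name is "scene" or "top" or "wrist"; returns (picture, depth): 400x640x3 uint8, red, green, blue; 400x640 float32, m along the optical axis (not along the pixel's ray), 0 where there is no reading.
- manip.get_calibration(name): a dict with "camera_matrix" (3x3 intrinsics, pixels), "R" (3x3) and "t" (3): a world point X has camera coordinates R X + t. Camera axes: x right, y down, z forward; pixel columns grow to the right and rows downward; lengths in m; the calibration is good to about 2 mm. A picture is of the moment at which its call begins: read the wrist's pose just before it. get_calibration takes no time and is no camera call; for the wrist camera it gives the pose at the moment of the call.
A pose or a line that the arm cannot do raises manip.Unreachable and nothing moves.
- manip.sign_off(): hands the job in, once; it reports no verdict.
Trained networks look in the newest picture that a camera, given by its name, has taken for a name from the list of things; names that differ only in an ending like _2 or _b are one class to them, and where a whole thing is asked for, a point or a joint stands for the part that bears it (a point fixed in the world has none). Each returns a list of dicts, best first, with "confidence" (0 to 1); they miss things now and then, are a little off and sometimes report something else, mostly with a low value. They report only what shows in the picture. A call takes as long as a camera call.
- manip.look_for(camera, name): "at" ([x, y, z] in m, in world coordinates, good to about 4 mm: the middle of the surface that is visible of it).
Readings, each from a call of its own:
- manip.current_time(): time.
- manip.current_qpos(): joint angles.
- manip.current_joint_vel(): joint speeds.
- manip.current_joint_torque(): joint torques, N m.
- manip.current_ee_pos(): TCP position.
- manip.current_tcp_rot(): TCP orientation.
- manip.current_force(): force on the tool from outside, world axes, zero at the start.
- manip.current_ft_torque(): the same for the moment, N m.
- manip.current_grip_width(): opening from 0.0 (shut) to 1.0 (fully open).
Only numpy, scipy, OpenCV 4.12 (cv2) and the standard library are available. Lean on these libraries where they do the work, as an engineer would, in place of code of your own. Each camera call takes 0.05 s, during which the arm holds its last target. There are 200 camera calls.

## Working session

There is one attempt and no reset: what is moved stays moved. The work goes in short steps, each a Python script; the robot and the scene stay as the last script left them, time stands still between calls to the robot, and variables do not carry over. Pictures are saved under pics/ and viewed, about 12 in all and at most 16, crops included, and the job is handed in when it is done.

```bash
ls; mkdir -p pics; python3 - <<'E'
from bench import manip
import cv2,numpy as np
for c in ("scene","top"):
    p,d=manip.grab_frame(c); cv2.imwrite(f"pics/{c}0.png",p[:,:,::-1]); np.save(f"pics/{c}0.npy",d)
    for n in ("lens_squat","lens_tall","lens_stepped","lens_hooded","rack","slide","pad_squat"):
        print(c,n,[(np.round(r["at"],3).tolist(),round(r["confidence"],2)) for r in manip.look_for(c,n)[:3]])
    k=manip.get_calibration(c); print(k)
print(manip.current_time())
E
```

```text
pics
scene lens_squat [([0.656, 0.004, 0.062], 0.62)]
scene lens_tall []
scene lens_stepped [([0.646, -0.071, 0.048], 0.89)]
scene lens_hooded [([0.634, -0.164, 0.074], 0.84)]
scene rack []
scene slide [([0.501, 0.331, 0.01], 0.82)]
scene pad_squat [([0.655, 0.018, 0.012], 0.71)]
{'camera_matrix': array([[484.74804116,   0.        , 320.97536231],
       [  0.        , 484.74804116, 188.82808232],
       [  0.        ,   0.        ,   1.        ]]), 'R': array([[ 0.1154274 ,  0.99328103, -0.00832581],
       [ 0.83840146, -0.10191725, -0.53543988],
       [-0.53269082,  0.05482406, -0.8445323 ]]), 't': array([-0.16774514, -0.40395569,  1.32169323])}
top lens_squat [([0.642, 0.005, 0.06], 0.91), ([0.639, 0.088, 0.012], 0.63), ([0.615, -0.074, 0.017], 0.6)]
top lens_tall [([0.645, 0.098, 0.097], 0.68)]
top lens_stepped [([0.628, -0.073, 0.059], 0.95), ([0.647, 0.097, 0.094], 0.6)]
top lens_hooded [([0.621, -0.16, 0.075], 0.63), ([0.627, -0.072, 0.058], 0.4)]
top rack [([0.464, 0.016, 0.008], 0.9), ([0.613, -0.146, 0.018], 0.46)]
top slide [([0.487, 0.331, 0.002], 0.58)]
top pad_squat [([0.627, 0.017, 0.019], 0.56)]
{'camera_matrix': array([[454.91418834,   0.        , 314.43653915],
       [  0.        , 454.91418834, 202.06129547],
       [  0.        ,   0.        ,   1.        ]]), 'R': array([[-0.0019316 , -0.99999712,  0.00142311],
       [-0.98240933,  0.00163189, -0.18673311],
       [ 0.18673025, -0.00175877, -0.98240965]]), 't': array([0.10449478, 0.52403048, 0.79886956])}
0.8
```

View pics/top0.png

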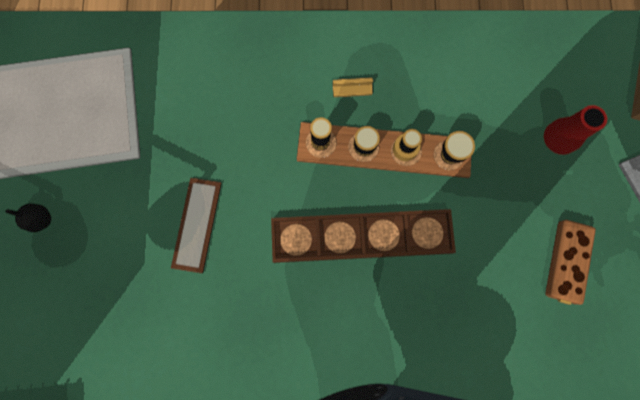

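View pics/scene0.png

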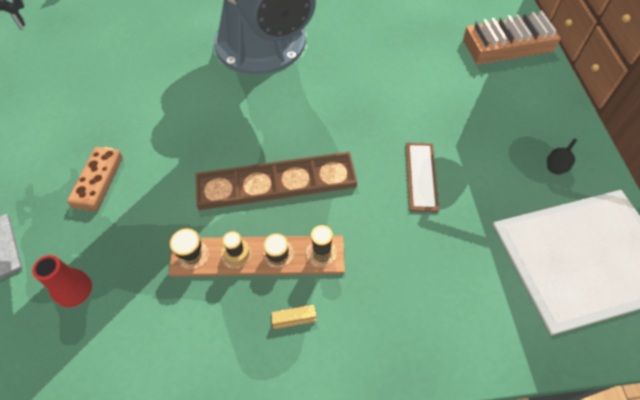

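The top view shows, left to right, tall (320,130), squat (366,142), stepped (410,145) and hooded (458,150). The rack is in front of the board at (363,236), slightly rotated. Next I'll take metric fits from the point clouds.

```bash
cat > h.py <<'E'
import numpy as np,cv2
from bench import manip
def cloud(d,k):
    v,u=np.nonzero(d>0); z=d[v,u]; K=k["camera_matrix"]
    c=np.stack([(u-K[0,2])/K[0,0]*z,(v-K[1,2])/K[1,1]*z,z],1)
    return (c-k["t"])@k["R"]
E
python3 - <<'E'
from h import *
tops=dict(tall=(.645,.098,.095),squat=(.642,.005,.060),stepped=(.628,-.073,.083),hooded=(.621,-.16,.075))
for c in ("top","scene"):
    P=cloud(np.load(f"pics/{c}0.npy"),manip.get_calibration(c))
    for n,(x,y,z) in tops.items():
        q=P[(np.hypot(P[:,0]-x,P[:,1]-y)<.045)&(abs(P[:,2]-z)<.006)]
        (cx,cy),r=cv2.minEnclosingCircle(q[:,:2].astype(np.float32))
        print(c,n,len(q),np.round([cx,cy,r,np.median(q[:,2])],4),np.round(q.mean(0),4))
    m=(abs(P[:,0]-.46)<.075)&(abs(P[:,1]-.016)<.22)
    q=P[m&(P[:,2]>.015)&(P[:,2]<.03)]
    print(c,"rack",len(q),cv2.minAreaRect(q[:,:2].astype(np.float32)),np.median(q[:,2]))
    g=P[m&(P[:,2]<.004)]; print("table z",np.median(g[:,2]))
    q=P[(abs(P[:,0]-.64)<.075)&(abs(P[:,1]+.03)<.22)&(P[:,2]>.007)&(P[:,2]<.02)]
    print("board",cv2.minAreaRect(q[:,:2].astype(np.float32)))
E
```

```text
top tall 351 [0.653  0.0922 0.0199 0.0958] [0.6522 0.0924 0.0956]
top squat 472 [0.6448 0.0037 0.0241 0.0608] [0.6441 0.0045 0.0607]
top stepped 279 [ 0.636  -0.0763  0.0181  0.0836] [ 0.6359 -0.0755  0.0836]
top hooded 676 [ 0.6258 -0.165   0.0277  0.0757] [ 0.6248 -0.1646  0.0756]
top rack 1941 ((0.4649878442287445, 0.012269020080566406), (0.08460176736116409, 0.3467862606048584), 2.8523895740509033) 0.021429596758124128
table z 0.00017484845005429894
board ((0.6379141211509705, -0.03599812090396881), (0.3447875678539276, 0.081197589635849), 84.11873626708984)
scene tall 328 [0.654  0.093  0.0201 0.0957] [0.6554 0.0934 0.0956]
scene squat 447 [0.6461 0.0055 0.0245 0.0608] [0.6477 0.0055 0.0607]
scene stepped 265 [ 0.6382 -0.0746  0.0179  0.0837] [ 0.6393 -0.0743  0.0835]
scene hooded 625 [ 0.6267 -0.1633  0.0284  0.0757] [ 0.6285 -0.1635  0.0757]
scene rack 1699 ((0.46621015667915344, 0.013596296310424805), (0.08929698169231415, 0.346258282661438), 2.648451089859009) 0.020832665851607705
table z 0.00020492897629941723
board ((0.640139102935791, -0.03484386205673218), (0.34483036398887634, 0.08299678564071655), 84.25538635253906)
```

```bash
cat >> h.py <<'E'
lens=dict(tall=(.6535,.0926),squat=(.6455,.0046),stepped=(.6371,-.0755),hooded=(.6263,-.1642))
rack,ryaw,byaw=np.array([.4655,.0129]),np.radians(2.75),np.radians(-5.8)
slot=dict(tall=-.1275,squat=-.0425,stepped=.0425,hooded=.1275)
tcph=dict(tall=.020,squat=.015,stepped=.030,hooded=.027)   # TCP above the underside
wid=dict(tall=.038,squat=.046,stepped=.034,hooded=.054)
HI=.165
def rot(yaw,s=1):
    x=np.array([0,0,-1.]); y=s*np.array([np.cos(yaw),np.sin(yaw),0])
    return np.stack([x,y,np.cross(x,y)],1)
def best(p,yaw):
    q0=manip.current_qpos(); c=[]
    for s in (1,-1):
        q=manip.inverse_kinematics(p,rot(yaw,s))
        if q is not None: c.append((np.abs(np.array(q)-q0).max(),s))
    return rot(yaw,min(c)[1])
def place(n):
    h=tcph[n]; p=np.array(lens[n])
    R=best([*p,HI],byaw); manip.move_ptp([*p,HI],R); manip.set_gripper(1.0)
    manip.move_l([*p,.015+h],max_speed=.12)
    manip.set_gripper(0,40); w=manip.current_grip_width()
    print(n,"grip mm",round(w*85,1),"want",wid[n]*1000)
    if abs(w*.085-wid[n])>.006: print("BAD GRIP"); return False
    manip.move_l([*p,HI+.0],max_speed=.1)
    c,s=np.cos(ryaw),np.sin(ryaw); g=rack+slot[n]*np.array([-s,c])
    manip.move_ptp([*g,HI],best([*g,HI],ryaw))
    manip.move_l([*g,.006+h+.005],max_speed=.1); manip.dwell(.2)
    f0=manip.current_force()[2]; z=.006+h+.004
    while z>.006+h-.004:
        manip.move_l([*g,z],max_speed=.02); df=manip.current_force()[2]-f0
        if df>3: break
        z-=.0007
    print("contact z rel",round((z-.006-h)*1000,1),"df",round(df,1),"ee",np.round(manip.current_ee_pos(),4))
    manip.set_gripper(min(1,(wid[n]+.014)/.085)); manip.dwell(.2)
    manip.move_l([*g,HI],max_speed=.1)
    print("t",manip.current_time()); return True
E
python3 - <<'E'
from h import *
place("tall")
p,d=manip.grab_frame("wrist"); cv2.imwrite("pics/w1.png",p[:,:,::-1])
E
```

```text
tall grip mm 37.0 want 38.0
contact z rel -0.2 df 11.8 ee [ 0.4717 -0.1145  0.0263]
t 13.4333
```

View pics/w1.png

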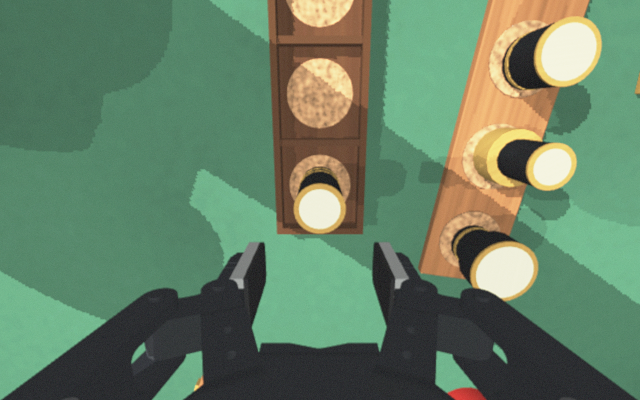

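The tall barrel stands upright at (320,190) in the rack's right end compartment, centred on the cork. The others are undisturbed on the board, so I'll carry on with them.

```bash
python3 - <<'E'
from h import *
for n in ("squat","stepped","hooded"):
    if not place(n): break
p=manip.current_ee_pos(); manip.move_l([p[0]-.02,p[1],.25],max_speed=.15)
manip.move_j([-1.279,.351,1.652,0,1.139,-.085])
K=np.array([rack[0],rack[1]]); c,s=np.cos(ryaw),np.sin(ryaw)
H=dict(tall=.086,squat=.051,stepped=.074,hooded=.066)
for cam in ("top","scene"):
    p,d=manip.grab_frame(cam); cv2.imwrite(f"pics/{cam}1.png",p[:,:,::-1])
    P=cloud(d,manip.get_calibration(cam))
    for n in slot:
        g=rack+slot[n]*np.array([-s,c]); q=P[(np.hypot(*(P[:,:2]-g).T)<.042)&(abs(P[:,2]-H[n])<.006)]
        if len(q)<20: print(cam,n,"few",len(q)); continue
        (x,y),r=cv2.minEnclosingCircle(q[:,:2].astype(np.float32)); e=np.array([x,y])-g
        print(cam,n,"err mm",np.round(1000*e,1),"r",round(r,4),"z",np.round(np.median(q[:,2]),4))
print(manip.current_time())
cv2.imwrite("pics/crop1.png",cv2.resize(cv2.imread("pics/top1.png")[90:290,160:480],None,fx=2.4,fy=2.4))
E
```

```text
squat grip mm 44.6 want 46.0
contact z rel -0.2 df 14.3 ee [ 0.4676 -0.0296  0.0215]
t 24.3333
stepped grip mm 33.1 want 34.0
contact z rel -0.2 df 8.8 ee [0.4636 0.0554 0.0363]
t 34.625
hooded grip mm 53.0 want 54.0
contact z rel 0.5 df 6.0 ee [0.4595 0.1403 0.0337]
t 45.4917
top tall err mm [-0.7 -0.5] r 0.0195 z 0.0869
top squat err mm [-0.9 -0.5] r 0.0235 z 0.0519
top stepped err mm [-0.4 -0.2] r 0.0174 z 0.0748
top hooded err mm [-0.7 -1.2] r 0.0273 z 0.0668
scene tall err mm [0.8 0.3] r 0.0207 z 0.0867
scene squat err mm [0.5 0.1] r 0.0245 z 0.0516
scene stepped err mm [1.7 1.2] r 0.018 z 0.0747
scene hooded err mm [ 1.  -1.5] r 0.0287 z 0.0669
48.7833
```

View pics/crop1.png

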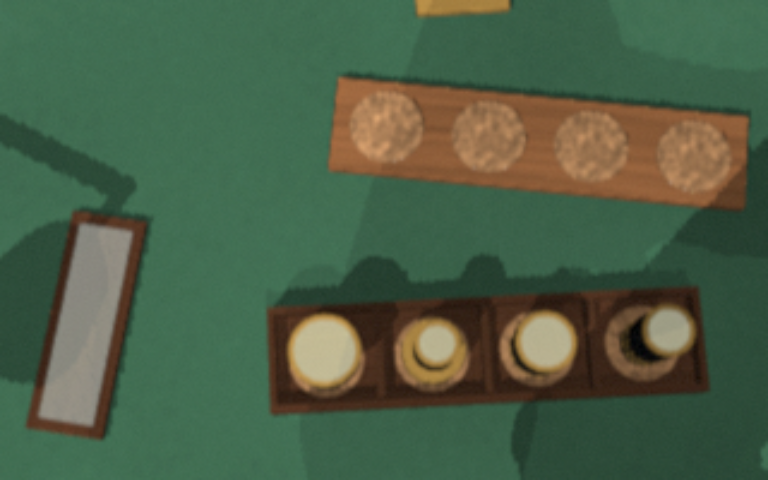

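The crop shows the rack from left to right holding hooded (325,350), stepped (435,345), squat (545,342) and tall (668,332). All four are upright, the board is empty and the slide hasn't moved.

```bash
python3 -c "
from bench import manip
manip.sign_off()"
```

```text
the job is handed in; nothing more can be done
```

All four lens barrels are in the rack in reverse order and upright with the glass up. Seen from the robot, left to right, they are hooded, stepped, squat and tall. I lowered each one until the wrist force showed it had touched the floor, then let go.

- **Position:** in the last images from both cameras, each barrel is within about 2 mm of the middle of its compartment. The heights of their tops match barrels standing fully down, to within 1 mm.
- **Surroundings:** the board is empty, and in the final picture the glass slide looks untouched. I judged that by eye and did not measure it.
- **Limits:** the job took 49 s of the 120 s allowed. The force readings I took at set-down rose by at most 14 N.
- **Checks:** none failed. The two cameras differ from each other by 1–2 mm, which is within their calibration.

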